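# Put the stray dip pot back in its bin well and shut the lid

### The arm

A 7-joint arm with a two-finger parallel gripper is mounted at the origin on the work surface. World frame = base frame: x ahead of the robot, y to its left, z up, the work surface at z = 0. Lengths are in m, angles in rad, forces in N, time in s.
With the tool pointing down it reaches from about 0.4 to 0.875 m from the base axis. Payload 19.3 kg.
Tool frame: the origin (TCP) lies between the finger pads; the fingertips stand 11 mm ahead of it and the grasp point (between the pads) lies 8 mm behind it; z points along the fingers, y is the direction in which the jaws open and shut (so a half turn about z gives the same grasp; the last joint's range is limited). The gripper opens to 85 mm and grips with 20 to 120 N. Pads are 22 mm wide; open, the fingers measure 114 mm over their backs; the gripper's body (76 mm by 85 mm) begins 54 mm behind the grasp point. The pads swing forward as they close: fully open they stand 13 mm farther back than shut.
Start: joints at [-1.376, 0.521, -0.036, 1.599, 0.021, 1.021, -0.113], TCP at [0.164, 0.603, 0.242] pointing down, gripper open.
Joint ranges: [-2.91, 2.91], [-0.3, 2.13], [-1.5, 1.42], [0.17, 2.43], [-1.26, 4.41], [0.16, 1.93], [-2.52, 2.52]. Speed limits (rad/s): [1.89, 1.89, 2.39, 2.39, 3.01, 3.01, 3.01].

### API

Orientations are given as a unit quaternion [w, x, y, z].
In Python, from plant import bot gives the robot as it stands.
- The arm moves only by the shell command python3 -m handwheel 'ROWS' [OPENING] [FORCE]. ROWS is JSON, one flat list of numbers, 4 for each row, row after row: the shift along the world's x, y, z in m, then the turn about the world's z in degrees. In form: [dx, dy, dz, yaw, dx, dy, dz, yaw, ...]. A call has 1 to 8 rows; each row is the pose to reach, as a shift and turn from the pose commanded when the call began; what a row does not reach only later rows make up. A row lasts 1/10 s, in which the tool goes at most 50 mm and 8.59 degrees, less where a joint would pass 70% of its speed; a pose out of reach is approached as far as the arm can. A call with a gripper value outside its range is refused whole. OPENING is the opening in per cent of the stroke, from 0 (shut) to 100 (fully open), set as the call begins (- or left out, the last holds). The fingers move at their own pace and stop on an object; FORCE is the grip in N (left out, the last holds). Time passes only in rows, so rows that repeat a pose let the fingers close. It gives the time, the measured TCP pose, the force and the opening at its end, in the units of the state.
- bot.sense(): the state, without advancing time (a new reading comes with each control period).
- bot.snapshot(name): name is "scene" or "side" or "wrist"; returns a dict with "color" (480x640x3 uint8, red, green, blue), "K" (3x3 intrinsics, pixels), "extrinsics" (4x4, takes a point from camera to world coordinates); the wrist camera has in their place "hand_eye" (4x4, takes a point from camera to tool coordinates, whose origin is the TCP and whose axes are the flange's). Camera axes: x right, y down, z forward; pixel columns grow to the right and rows downward; lengths in m; the calibration is good to about 2 mm. A picture is of the moment at which its call begins: read the wrist's pose just before it. There is no depth.
- bot.hand_in(): hands the job in, once; it reports no verdict.
The state is a dict: "clock": time; "q": joint angles; "qd": joint speeds; "effort": joint torques, N m; "position": TCP position; "tool_rot": TCP orientation; "force": force on the tool from outside, world axes, zero at the start; "ft_torque": the same for the moment, N m; "opening": opening from 0.0 (shut) to 1.0 (fully open).
Only numpy, scipy, OpenCV 4.12 (cv2) and the standard library are available. Lean on these libraries where they do the work, as an engineer would, in place of code of your own. Each camera call takes 0.05 s, during which the arm holds its last target.

### The job

Put the stray dip pot away in the portion bin: stand it in the well that holds the round pots like it, then shut that well's lid fully home so that it has dropped back into its catch. The lid has to be lifted at its handle over the catch before it will slide back. Leave the other well's lid shut, and do not shove or knock over the squeeze bottle or the shaker that stand near the pot.

Things in the scene. Friction and masses are not known exactly. Their poses are not given: they have to be found in the camera images.
- bin: Two-well portion bin of stainless sheet, fixed, 380 deep (x) x 440 wide (y) x 150 high. Origin: centre of its underside. Its -x side is the front, facing the robot (turned up to 0.2 rad); the left well is at y = +108.5, the right at -108.5, each 211 wide inside. The rear half of each well is roofed by a fixed clear window, the front half by a clear sliding lid.
- left_slide (a joint): How far the left lid is slid back, m: 0 = fully forward (shut, at its front stop), 0.14 = fully back. It moves along the bin's +x, away from the robot, against about 2 N of friction, and stays where it is left.
- left_lift (a joint): How far the left lid's front is raised, rad: 0 = lying down, up to 0.16. The lid is 190 long and hinged on rollers at its rear edge, so 0.06 rad raises the handle 10 mm; it falls by its own weight (about 2.5 N at the handle).
- left_handle (a point): Centre of the left lid's handle bar: steel bow, bar 10 thick and 100 long along the bin's y, a post at each end; its axis lies 34 above the lid panel (29 free below the bar, 90 between the posts), 200 above the table when down. Bin x = -160 when shut, -20 when open; the lid's front edge is 29 in front of it. Hook it from below with a tilted finger, or pinch it from above.
- left_catch (a point): The left lid's catch: two white blocks, one on each runner, behind the glides under the lid's front corners; this point: midway between them, on top, 159 above the table. 9 high, upright in front: shut, the lid slides back 2 mm only unless its front is lifted over 9 mm (lift 15) and kept up for 20 mm. Behind is a 45 mm ramp: drawn forward, the lid rides up (ease it up) and drops in over the last 7 mm.
- left_mouth (a point): Centre of the left well's mouth as it is with the lid fully back, on the inner floor: bin x = -115, y = +108.5, 6 mm above the table. The open mouth runs 66 mm either way along the bin's x and 93 either way along y, and its rim (walls and runners) is 150 above the table.
- right_slide (a joint): The same for the right lid, m: 0 = shut, 0.14 = fully back.
- right_lift (a joint): The same for the right lid, rad: 0 = lying down, 0.16 at most.
- right_handle (a point): Centre of the right lid's handle bar, the same as the left one.
- right_catch (a point): The same for the right lid.
- right_mouth (a point): The same for the right well: bin x = -115, y = -108.5.
- pot: The stray dip pot: round sealed plastic pot with a foil top, 37 high, 47 diameter at the foot, 56 at the rim (the top 5 mm), 65 g, standing upright on the table left of the bin. Origin: centre of its underside, z up. Grasp it across the rim from above.
- round_pack: Cardboard tray, 122 (x) x 180 (y) x 16, with six round pots like the stray one, 38 high in all, standing in the rear half of one of the two wells (left or right, differs from start to start), seen through the clear window. Origin: centre of its underside.
- square_pack: The same tray with six square-cornered tubs (54 x 56), 34 high, in the rear half of the other well. Origin: centre of its underside.
- squeeze_bottle: Bystander: clear squeeze bottle, 54 diameter, 170 high, standing. Origin: centre of its underside.
- shaker: Bystander: aluminium cheese shaker, 64 diameter, 108 high, standing. Origin: centre of its underside.
Mind the look-alikes: they are no part of the job. There is more than one size of the pot; the job needs the largest.

How it is judged:
On the way, in this order (a step that is already met when the one before it is completed fails the run):
1. the lid of the well that holds the round pots is lifted over its catch and slid open (((y of round_pack in the frame of bin above 0 m and value of joint left_slide above 0.06 m) or (y of round_pack in the frame of bin below 0 m and value of joint right_slide above 0.06 m))), for 0.1 s.
2. the stray pot is in that well (z of pot in the frame of bin below 0.08 m and x of pot in the frame of bin between -0.19 and 0.19 m and ((y of round_pack in the frame of bin above 0 m and y of pot in the frame of bin between 0.01 and 0.21 m) or (y of round_pack in the frame of bin below 0 m and y of pot in the frame of bin between -0.21 and -0.01 m))), for 0.2 s.
At the end, for the whole second after the job is handed in: The stray pot stands upright (within 20 degrees) and at rest inside the bin well that holds the round pots, and both lids are shut: slid forward to within 6 mm of the stop and lying down in the catch (raised less than 0.02 rad, about 3 mm) (all of step 2 and angle between pot's own z axis and vertical below 0.35 rad and linear speed of pot below 0.02 m/s and value of joint each of left_slide, right_slide below 0.006 m and value of joint each of left_lift, right_lift below 0.02 rad); the robot touches nothing.
It fails at once if the lid of the other well is slid open (more than 15 mm) ((y of round_pack in the frame of bin above 0 m and value of joint right_slide above 0.015 m) or (y of round_pack in the frame of bin below 0 m and value of joint left_slide above 0.015 m)).
It fails at once if the squeeze bottle or the shaker is shoved more than 40 mm or knocked over (distance of any of squeeze_bottle, shaker from where it was at the start of the episode above 0.04 m or angle between any of squeeze_bottle, shaker's own z axis and vertical above 0.6 rad).
It also fails if it takes over 72 s, if anything falls off the work surface, if the arm or the gripper's body presses on something with over 40 N, if the wrist force passes 120 N, or if a joint passes its speed limit or range.

## Working session

There is one attempt and no reset: what is moved stays moved. The work goes in short steps, Python scripts to look and compute and a shell command to move; the robot and the scene stay as the last step left them, time stands still between calls to the robot, and variables do not carry over. Pictures are saved under pics/ and viewed, and the job is handed in when it is done.

```bash
mkdir -p pics; ls; cat > h.py <<'E'
import numpy as np,cv2
from plant import bot
def snap(n,f):
    s=bot.sense(); d=bot.snapshot(n); cv2.imwrite(f'pics/{f}.png',d['color'][:,:,::-1]); np.savez(f'pics/{f}.npz',p=s['position'],r=s['tool_rot'],**{k:v for k,v in d.items()}); return d
E
python3 - <<'E'
from h import *
s=bot.sense(); print(s)
for n in('scene','side','wrist'):
    d=snap(n,n+'0'); print(n,d['K'],d.get('extrinsics',d.get('hand_eye')))
E
```

```text
pics
{'clock': 0.0, 'q': array([-1.37621233,  0.52203141, -0.0363369 ,  1.60000336,  0.02121637,
        1.02110943, -0.11281627]), 'qd': array([-2.27158484e-04,  1.07283337e-03,  7.62539726e-04,  5.49382720e-04,
        8.04509781e-05, -6.91186701e-04,  7.43405716e-04]), 'effort': array([ 2.69794953e-03, -9.27134228e+01,  1.98129728e+00, -3.69925046e+01,
        1.79754454e-02,  8.52002209e-03, -2.98906696e-05]), 'position': array([0.16351102, 0.60289057, 0.24171645]), 'tool_rot': array([-3.06387841e-05,  1.32010283e-01,  9.91248175e-01, -5.82199034e-04]), 'force': array([-0.69061238, -0.43021219, -0.19733692]), 'ft_torque': array([ 0.00407098, -0.02375031, -0.01820453]), 'opening': 0.9985684256577118}
scene [[436.58484109   0.         319.69603973]
 [  0.         436.58484109 235.19412468]
 [  0.           0.           1.        ]] [[-0.97910108  0.19567958 -0.05541277  0.61910976]
 [ 0.20321083  0.93038028 -0.30511948  0.32450439]
 [-0.0081507  -0.31000329 -0.95070054  0.89612234]
 [ 0.          0.          0.          1.        ]]
side [[467.64034086   0.         320.16338108]
 [  0.         467.64034086 243.46010647]
 [  0.           0.           1.        ]] [[-0.3269673   0.89364612 -0.30739063  0.87501371]
 [ 0.94502299  0.31086689 -0.10145603  0.18588931]
 [ 0.00489178 -0.32366402 -0.94615943  1.01488069]
 [ 0.          0.          0.          1.        ]]
wrist [[377.92080411   0.         317.97254237]
 [  0.         377.92080411 239.88125646]
 [  0.           0.           1.        ]] [[-1.48008413e-03 -9.44979326e-01 -3.27126709e-01  8.37419907e-02]
 [ 9.99998742e-01 -1.21194208e-03 -1.02352404e-03 -1.40921339e-04]
 [ 5.70750435e-04 -3.27127812e-01  9.44979930e-01 -1.32762799e-01]
 [ 0.00000000e+00  0.00000000e+00  0.00000000e+00  1.00000000e+00]]
```

View pics/scene0.png

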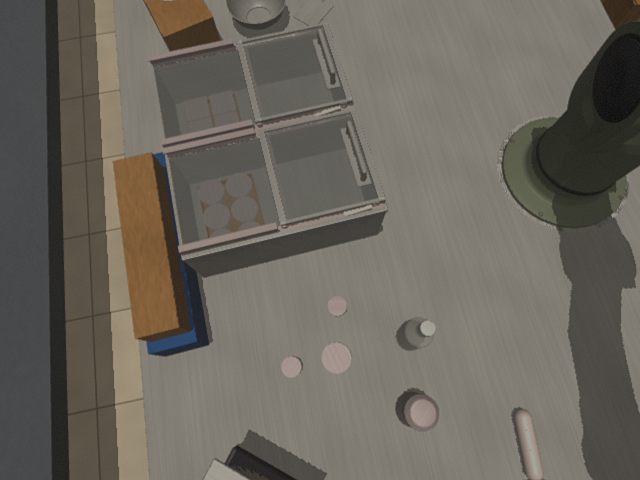

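View pics/side0.png

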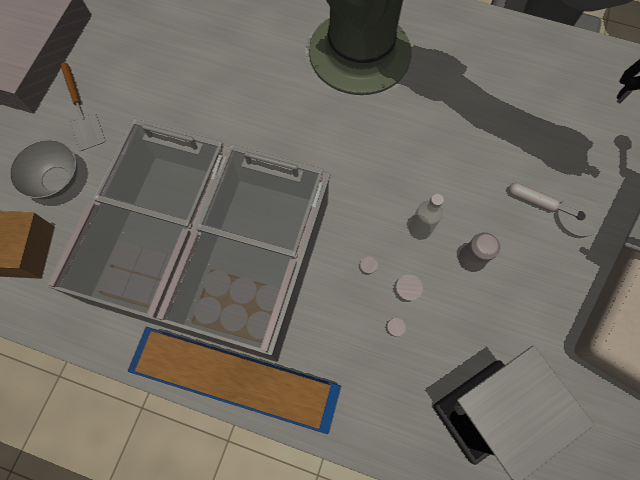

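View pics/wrist0.png

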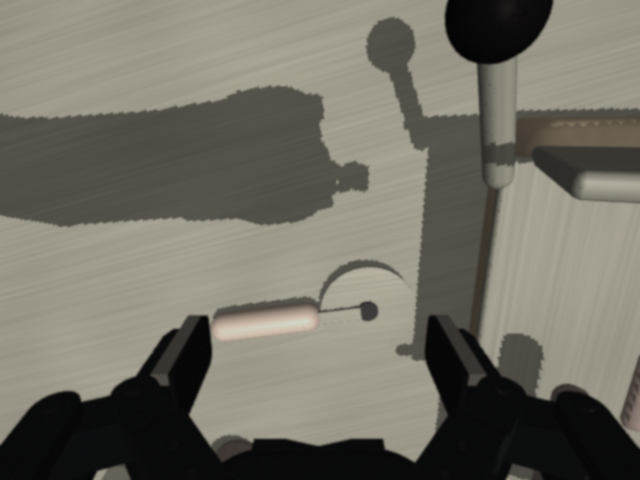

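The two overviews show the round pots through the window of the left well: the lower well in the scene view (230,205) and the middle one in the side view (230,300). The square tubs are in the right well. Three pots could be the stray one, in scene pixels (336,358), (337,306) and (291,367). The first is clearly the largest. The bottle is at (420,332) and the shaker at (420,410). Next I'll enlarge and measure.

```bash
cat >> h.py <<'E'
def ray(f,uv):
    z=np.load(f'pics/{f}.npz'); K=z['K']
    if 'extrinsics' in z: T=z['extrinsics']
    else:
        w,x,y,q=z['r']; from scipy.spatial.transform import Rotation as R
        A=np.eye(4);A[:3,:3]=R.from_quat([x,y,q,w]).as_matrix();A[:3,3]=z['p'];T=A@z['hand_eye']
    d=T[:3,:3]@np.linalg.inv(K)@np.array([uv[0],uv[1],1.]); return T[:3,3],d/np.linalg.norm(d)
def onz(f,uv,z):
    o,d=ray(f,uv); return o+d*(z-o[2])/d[2]
def tri(*ps):
    A=np.zeros((3,3));b=np.zeros(3);L=[]
    for f,uv in ps:
        o,d=ray(f,uv);P=np.eye(3)-np.outer(d,d);A+=P;b+=P@o;L.append((o,P))
    x=np.linalg.solve(A,b); return x,[np.linalg.norm(P@(x-o)) for o,P in L]
def crop(f,x0,y0,w,h,k,out):
    im=cv2.imread(f'pics/{f}.png')[y0:y0+h,x0:x0+w]; cv2.imwrite(f'pics/{out}.png',cv2.resize(im,None,fx=k,fy=k,interpolation=cv2.INTER_CUBIC))
E
python3 - <<'E'
from h import *
crop('scene0',220,20,200,150,4,'c1')
crop('side0',110,110,240,130,3.3,'c2')
crop('scene0',250,280,200,150,4,'c3')
for f,box in(('scene0',(250,280,450,440)),('side0',(345,180,510,345))):
    im=cv2.imread(f'pics/{f}.png').astype(int); x0,y0,x1,y1=box
    m=((im[:,:,2]-im[:,:,0]>12)&(im[:,:,2]>120)).astype('uint8')
    n,l,s,c=cv2.connectedComponentsWithStats(m[y0:y1,x0:x1])
    for i in range(1,n):
        if s[i,4]>80:
            uv=c[i]+[x0,y0]; P=onz(f,uv,.037); q=(l==i).astype('uint8'); ct=cv2.findContours(q,0,2)[0][0]; 
            W=np.array([onz(f,p[0]+[x0,y0],.037) for p in ct]); print(f,uv,s[i],P,'span',np.ptp(W[:,0]),np.ptp(W[:,1]))
E
```

```text
scene0 [344.72288972 357.56773252] [    0     0   200   160 26051] [0.57219151 0.29745157 0.037     ] span 0.43189420829677166 0.35974917371230114
scene0 [422.44663383 413.14778325] [160 119  26  31 609] [0.45501693 0.42159197 0.037     ] span 0.04829545707270638 0.049338400911061786
side0 [437.36697248 198.66055046] [ 86  14  13  11 109] [0.36682995 0.2988918  0.037     ] span 0.025642365799613653 0.02909772248748277
side0 [486.97084548 244.13119534] [132  54  21  21 343] [0.43751126 0.43021495 0.037     ] span 0.04669824617024798 0.04644979346708489
side0 [368.53744493 264.22907489] [ 15  76  18  17 227] [0.56788237 0.19618342 0.037     ] span 0.03683750789469653 0.037642203802596474
side0 [409.3071161 287.0411985] [ 51  95  27  25 534] [0.58784587 0.29382355 0.037     ] span 0.055819857820961216 0.056009245403277064
side0 [396.33587786 326.56870229] [ 43 138  18  18 262] [0.67821424 0.29092647 0.037     ] span 0.03741054837037139 0.03754687240942267
```

View pics/c1.png

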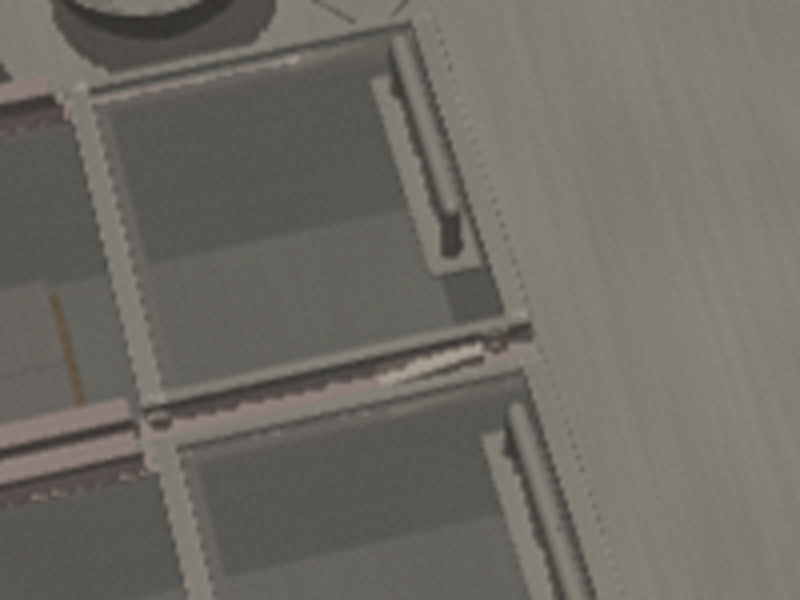

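View pics/c2.png

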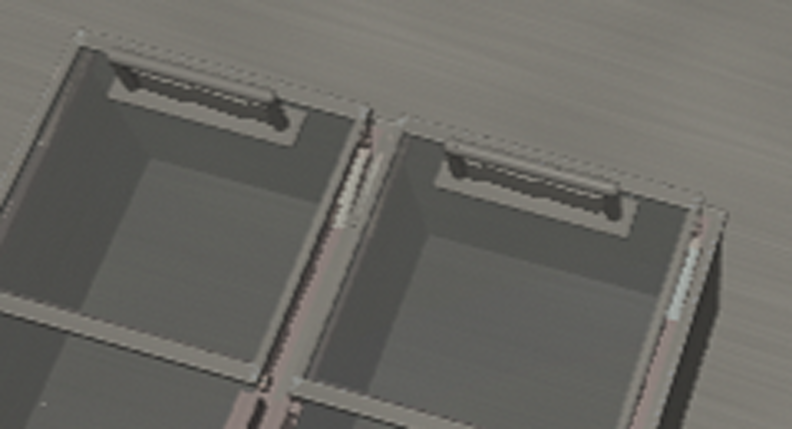

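View pics/c3.png

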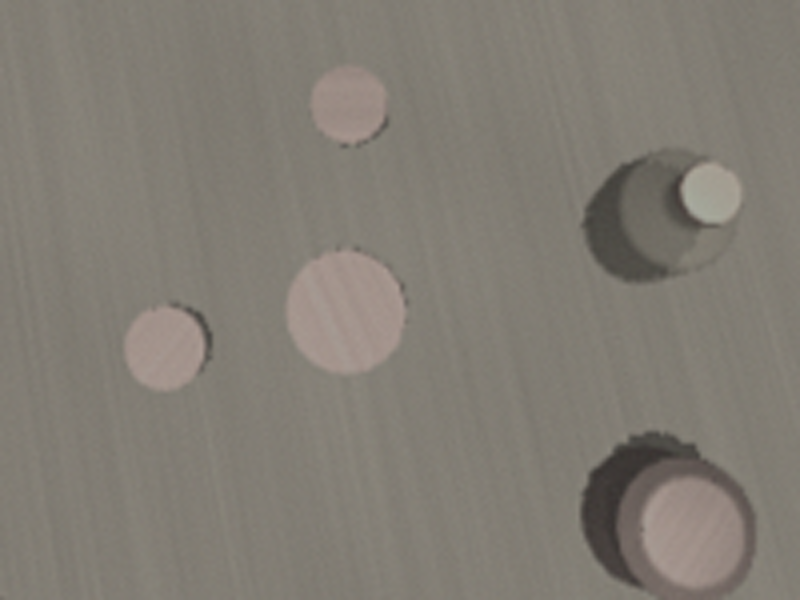

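```bash
python3 - <<'E'
from h import *
crop('scene0',330,100,80,130,4.5,'c4')
print('pot',onz('scene0',(336.4,358),.037),onz('side0',(408.9,288),.037),tri(('scene0',(336.4,358)),('side0',(408.9,288))))
print('bottle top',tri(('scene0',(427.5,328)),('side0',(437.4,199.5))))
print('shaker top',tri(('scene0',(423,412.5)),('side0',(487,244.5))))
a=tri(('scene0',(348.75,121.25)),('side0',(245.5,154.8)));b=tri(('scene0',(366,183)),('side0',(297.9,167)))
c=tri(('scene0',(319.5,29.3)),('side0',(145.8,127.6)));d=tri(('scene0',(333,72)),('side0',(193.3,139.4)))
for v in(a,b,c,d):print(v)
for p,q in((a,b),(c,d),(c,b)):
    e=q[0]-p[0];print((p[0]+q[0])/2,np.linalg.norm(e),np.degrees(np.arctan2(-e[0],e[1])))
for f,l in(('scene0',[(348.75,121.25),(366,183),(319.5,29.3),(333,72)]),('side0',[(245.5,154.8),(297.9,167),(145.8,127.6),(193.3,139.4)])):
    for p in l: print(f,onz(f,p,.2).round(4))
E
```

```text
pot [0.58780417 0.29501211 0.037     ] [0.59016321 0.29356401 0.037     ] (array([0.58743611, 0.29464581, 0.02755404]), [np.float64(4.827997054103172e-05), np.float64(4.82799705410185e-05)])
bottle top (array([0.43674734, 0.2839424 , 0.16857729]), [np.float64(0.00032361328739761053), np.float64(0.0003236132873976737)])
shaker top (array([0.46610577, 0.41422661, 0.0998186 ]), [np.float64(0.0005972617204643692), np.float64(0.0005972617204642288)])
(array([ 0.48269678, -0.10200909,  0.19923433]), [np.float64(0.0014859700151891844), np.float64(0.0014859700151892013)])
(array([0.47107015, 0.00777547, 0.17899267]), [np.float64(0.007797835467985383), np.float64(0.007797835467985414)])
(array([ 0.49457356, -0.30994835,  0.20749987]), [np.float64(0.0021598458134466166), np.float64(0.0021598458134467736)])
(array([ 0.48869984, -0.20916429,  0.20611218]), [np.float64(0.000678862057376031), np.float64(0.000678862057375925)])
[ 0.47688346 -0.04711681  0.1891135 ] 0.1122388171404894 6.0453242687343645
[ 0.4916367  -0.25955632  0.20680602] 0.10096460791458005 3.3354414088936983
[ 0.48282186 -0.15108644  0.19324627] 0.3198648061120171 4.230713016383483
scene0 [ 0.4818 -0.1029  0.2   ]
scene0 [0.4801 0.024  0.2   ]
scene0 [ 0.4917 -0.3193  0.2   ]
scene0 [ 0.4871 -0.2146  0.2   ]
side0 [ 0.4843 -0.1005  0.2   ]
side0 [0.4756 0.006  0.2   ]
side0 [ 0.4929 -0.3126  0.2   ]
side0 [ 0.4864 -0.2116  0.2   ]
```

View pics/c4.png

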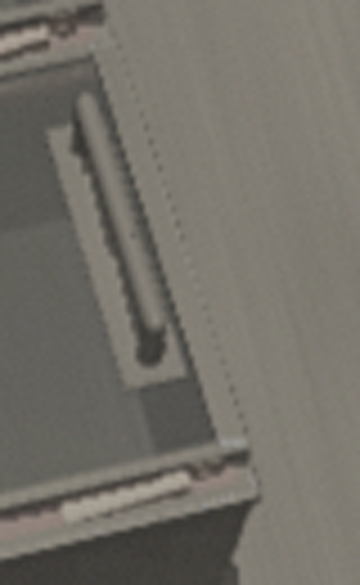

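The pot at scene (336,358) spans 56 mm, and the other two span 37 mm, so it's the largest. In the enlarged crop it is the big disc in the middle, with the two small ones to its left and above. The scene end-point of the left handle was misread: the bar ends at about (364.2,172.2), and I'd taken the post foot. I'll recompute.

```bash
python3 - <<'E'
from h import *
a=tri(('scene0',(349.1,121.3)),('side0',(245.5,154.8)));b=tri(('scene0',(364.2,172.2)),('side0',(297.9,167)))
print(a,b,(a[0]+b[0])/2,np.linalg.norm(b[0]-a[0]))
c=np.array([.494,-.311]);
for v in(b[0],):
    e=v[:2]-c;print(np.degrees(np.arctan2(-e[0],e[1])),np.hypot(*e))
s=bot.sense();print(np.array([.48,-.05,.26])-s['position'])
E
python3 -m handwheel '[0.015,-0.04,0.02,-4,0.04,-0.085,0.04,-12,0.07,-0.13,0.06,-20,0.1,-0.175,0.07,-28,0.125,-0.215,0.07,-36,0.15,-0.26,0.07,-42,0.18,-0.3,0.07,-48,0.2,-0.34,0.07,-54]' 45 20
```

```text
(array([ 0.48185188, -0.10264768,  0.19765226]), [np.float64(0.0015889220580796433), np.float64(0.0015889220580795644)]) (array([0.48051422, 0.00809286, 0.21036528]), [np.float64(0.00020824034907098297), np.float64(0.00020824034907097183)]) [ 0.48118305 -0.04727741  0.20400877] 0.11147590357380828
2.420044303207492 0.3193777053281824
[ 0.31643672 -0.65300393  0.01811763]
clock: 0.95
position: [0.3594, 0.2707, 0.3124]
tool_rot: [-0.0, 0.569, 0.822, 0.0]
force: [1.9, -0.1, 0.2]
opening: 0.449
```

```bash
python3 -m handwheel '[0.015,-0.045,0,-4,0.03,-0.09,0,-8,0.05,-0.135,0,-12,0.07,-0.18,0,-15,0.09,-0.225,0,-18,0.105,-0.27,0,-18,0.12,-0.32,0,-18,0.12,-0.32,0,-18]'
python3 - <<'E'
from h import *
snap('wrist','w1'); s=bot.sense(); print(s['position'],s['tool_rot'],s['q'],s['force'])
E
```

```text
clock: 1.75
position: [0.479, -0.0535, 0.3124]
tool_rot: [0.001, 0.692, 0.722, -0.001]
force: [-0.5, 1.0, 0.0]
opening: 0.448
[ 0.47867021 -0.05076839  0.31217856] [ 3.29290675e-04  6.91326034e-01  7.22542743e-01 -4.37684244e-04] [-0.50086589  0.24186016  0.58904028  1.89782056 -0.1530423   1.04661997
  0.19581391] [-0.33627769 -0.15316819 -0.87497416]
```

View pics/w1.png

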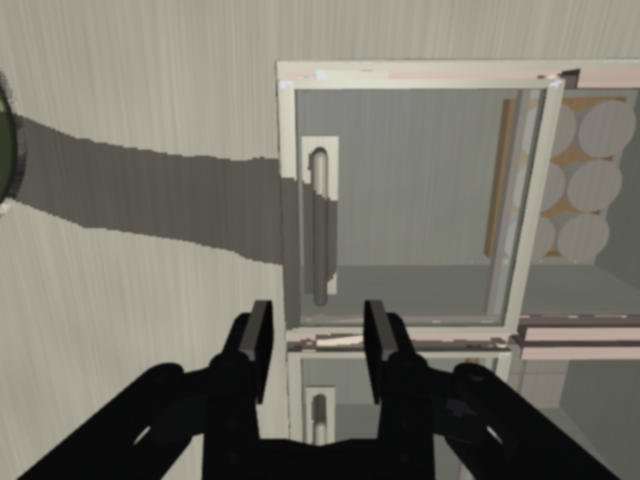

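```bash
python3 - <<'E'
from h import *
a=onz('w1',(319.5,152),.2);b=onz('w1',(320,303),.2);print(a,b,(a+b)/2,np.degrees(np.arctan2(-(a-b)[0],(a-b)[1])))
s=bot.sense(); 
from scipy.spatial.transform import Rotation as R
w,x,y,z=s['tool_rot'];M=R.from_quat([x,y,z,w]).as_matrix();print(M.round(3))
for p in [(278,62),(290,350)]: print(onz('w1',p,.15))
a=onz('w1',(287,75),.15);b=onz('w1',(560,78),.165);print(a,b)
E
```

```text
[0.47812233 0.00449599 0.2       ] [ 0.48301453 -0.10326057  0.2       ] [ 0.48056843 -0.04938229  0.2       ] 2.599467192066736
[[-0.044  0.999 -0.   ]
 [ 0.999  0.044 -0.001]
 [-0.001 -0.    -1.   ]]
[0.44648361 0.06046966 0.15      ]
[ 0.45891966 -0.18036479  0.15      ]
[0.45298458 0.05224244 0.15      ] [0.64041873 0.05685234 0.165     ]
```

The wrist view shows the left handle from (319,152) to (320,303), aligned with the jaws. Its centre comes out at (0.4805, -0.049), which agrees with the overview views. I'll lower onto it and pinch.

```bash
python3 -m handwheel '[0.002,0.002,-0.03,0,0.002,0.002,-0.06,0,0.002,0.002,-0.085,0,0.002,0.002,-0.1,0,0.002,0.002,-0.11,0,0.002,0.002,-0.12,0,0.002,0.002,-0.12,0]' 45 20
python3 -m handwheel '[0,0,0,0,0,0,0,0,0,0,0,0,0,0,0,0,0,0,0,0,0,0,0,0]' 0 40
python3 - <<'E'
from h import *
snap('side','s2');crop('s2',150,80,260,200,3,'c5')
snap('wrist','w2')
E
```

```text
clock: 2.5
position: [0.4802, -0.0451, 0.1916]
tool_rot: [-0.0, 0.689, 0.725, -0.0]
force: [-0.6, 0.8, -0.2]
opening: 0.451
clock: 3.1
position: [0.4807, -0.0456, 0.1925]
tool_rot: [0.0, 0.689, 0.724, 0.0]
force: [0.5, 0.5, 4.3]
opening: 0.1
```

View pics/c5.png

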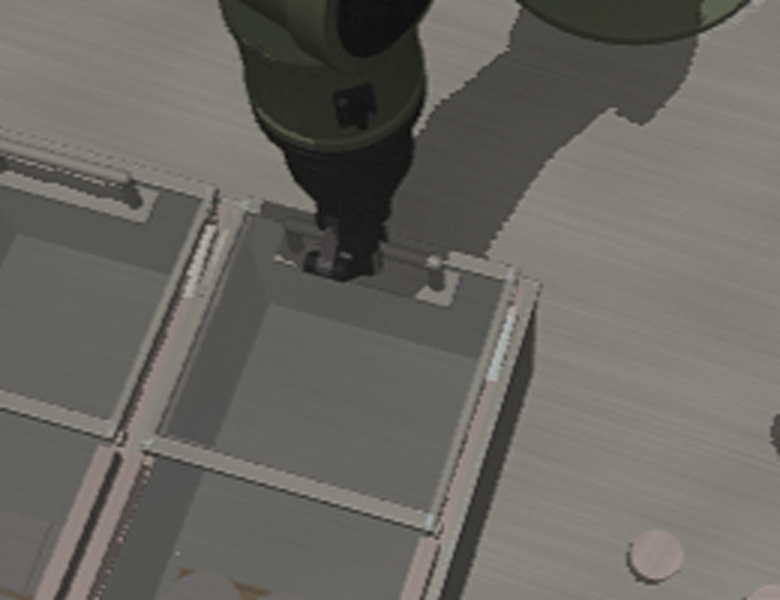

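View pics/w2.png

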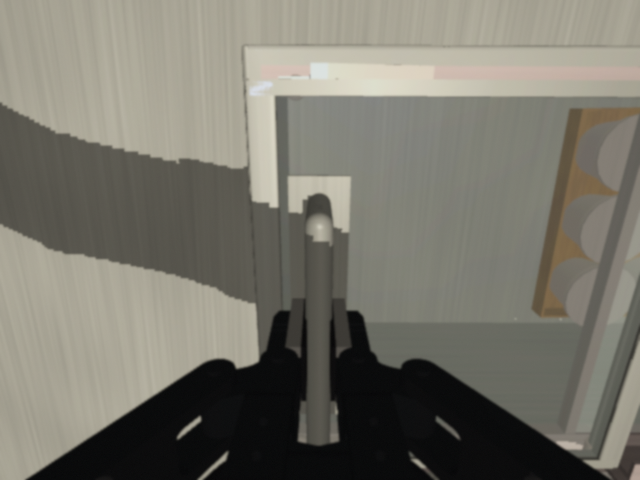

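The wrist view shows the pads closed on the bar at about (320,380), opening 0.10 (bar thickness). Lifting next.

```bash
python3 -m handwheel '[0,0,0.005,0,0.001,0,0.01,0,0.002,0,0.014,0,0.003,0,0.018,0,0.003,0,0.018,0,0.003,0,0.018,0]' 

```

```text
clock: 3.8
position: [0.4856, -0.0454, 0.2109]
tool_rot: [0.002, 0.689, 0.724, 0.001]
force: [17.5, -0.0, -10.6]
opening: 0.1
```

```bash
python3 -m handwheel '[0.005,0,0,0,0.01,0.0005,0,0,0.015,0.001,0,0,0.02,0.001,0,0,0.025,0.001,0,0,0.025,0.001,0,0]' 

```

```text
clock: 4.4
position: [0.5093, -0.0445, 0.2102]
tool_rot: [0.0, 0.689, 0.724, 0.0]
force: [2.1, 1.5, -5.7]
opening: 0.096
```

```bash
python3 -m handwheel '[0.015,0.0005,0,0,0.03,0.001,0,0,0.045,0.002,-0.002,0,0.06,0.003,-0.006,0,0.075,0.004,-0.01,0,0.09,0.004,-0.014,0,0.105,0.005,-0.017,0,0.109,0.005,-0.017,0]' 
python3 -m handwheel '[0,0,0,0,0,0,0,0]'
python3 - <<'E'
from h import *
snap('side','s3');crop('s3',110,80,260,200,3,'c6')
E
```

```text
clock: 5.2
position: [0.6185, -0.0395, 0.193]
tool_rot: [0.0, 0.689, 0.724, 0.0]
force: [-2.8, 1.5, -0.1]
opening: 0.1
clock: 5.4
position: [0.6174, -0.0395, 0.1935]
tool_rot: [0.0, 0.689, 0.724, 0.0]
force: [1.5, 1.0, -2.2]
opening: 0.098
```

View pics/c6.png

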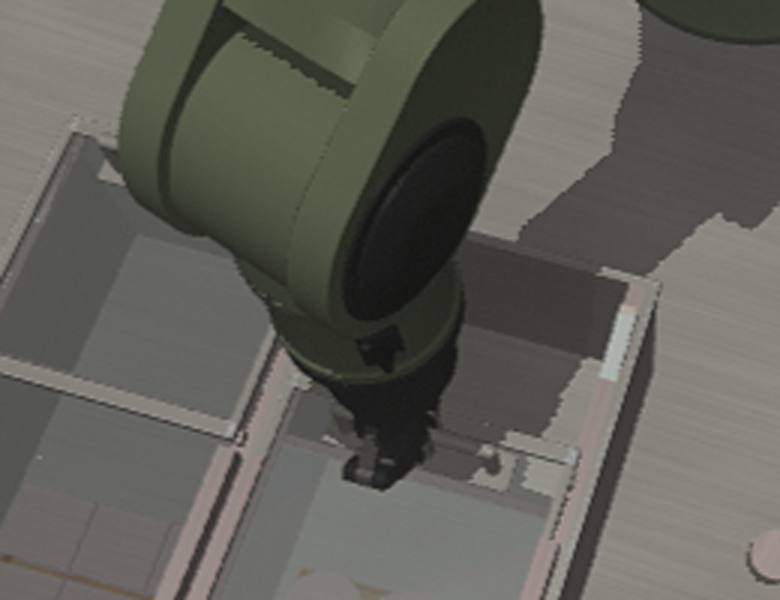

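The crop shows the lid front edge at about (570,455), well back from the front wall, so the lid is open by about 137 mm. I'll release it, rise and go to the pot.

```bash
python3 -m handwheel '[0,0,0,0,0,0,0,0,0,0,0.002,0,0,0,0.03,0,0,0,0.07,0,0,0,0.09,0]' 45
python3 -m handwheel '[0,0.045,0.01,0,-0.005,0.09,0.01,0,-0.01,0.135,0.01,0,-0.015,0.18,0,0,-0.02,0.225,-0.02,0,-0.025,0.265,-0.04,0,-0.029,0.3,-0.06,0,-0.029,0.305,-0.08,0]' 95
python3 -m handwheel '[0,0,0,0,0,0,0,0]'
python3 - <<'E'
from h import *
print(bot.sense()['position']);snap('wrist','w3');snap('side','s4')
E
```

```text
clock: 6.05
position: [0.618, -0.0401, 0.2864]
tool_rot: [0.001, 0.69, 0.724, 0.001]
force: [-0.7, -0.4, -0.7]
opening: 0.449
clock: 6.85
position: [0.587, 0.2707, 0.2022]
tool_rot: [-0.001, 0.687, 0.726, 0.0]
force: [-0.4, -1.1, -0.0]
opening: 0.95
clock: 7.05
position: [0.5889, 0.2643, 0.204]
tool_rot: [0.0, 0.69, 0.724, -0.0]
force: [0.2, -0.6, 0.9]
opening: 0.951
[0.58888394 0.26434105 0.20395732]
```

View pics/w3.png

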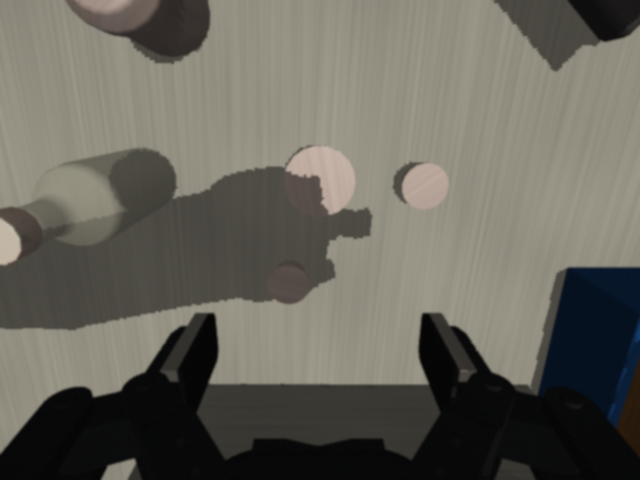

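View pics/s4.png

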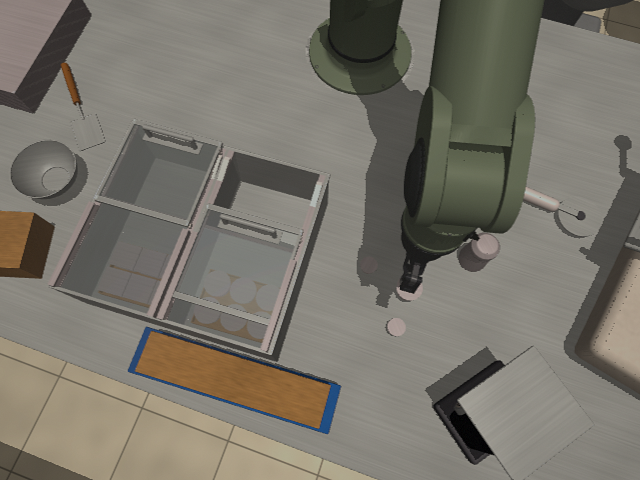

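The wrist view shows the large pot at about (320,180), the small ones at (425,186) and (289,282), and the bottle at left. The side view shows the lid open and staying put.

```bash
python3 - <<'E'
from h import *
a=onz('w3',(320.5,180.5),.037);print(a,np.linalg.norm(onz('w3',(285.5,180),.037)-onz('w3',(356,180),.037)));print(a-bot.sense()['position'])
print(tri(('w3',(320.5,180.5)),('scene0',(336.4,358)),('side0',(408.9,288))))
E
```

```text
[0.58995881 0.29449424 0.037     ] 0.05609226719687744
[ 0.00057922  0.03031364 -0.16773885]
(array([0.58895829, 0.29425162, 0.03373006]), [np.float64(0.0011031262521427631), np.float64(0.0014285786083727665), np.float64(0.0004000710158067364)])
```

```bash
python3 -m handwheel '[0,0.015,-0.02,0,0,0.03,-0.05,0,0,0.03,-0.09,0,0,0.03,-0.12,0,0,0.03,-0.145,0,0,0.03,-0.165,0,0,0.03,-0.18,0,0,0.03,-0.186,0]'
python3 -m handwheel '[0,0,0,0,0,0,0,0]'
python3 - <<'E'
from h import *
snap('wrist','w4')
E
```

```text
clock: 7.95
position: [0.5887, 0.2948, 0.0168]
tool_rot: [0.0, 0.69, 0.724, -0.0]
force: [-0.4, 0.3, 0.2]
opening: 0.945
clock: 8.15
position: [0.5892, 0.2955, 0.0184]
tool_rot: [0.0, 0.69, 0.724, 0.001]
force: [1.0, 0.5, 0.9]
opening: 0.95
```

View pics/w4.png

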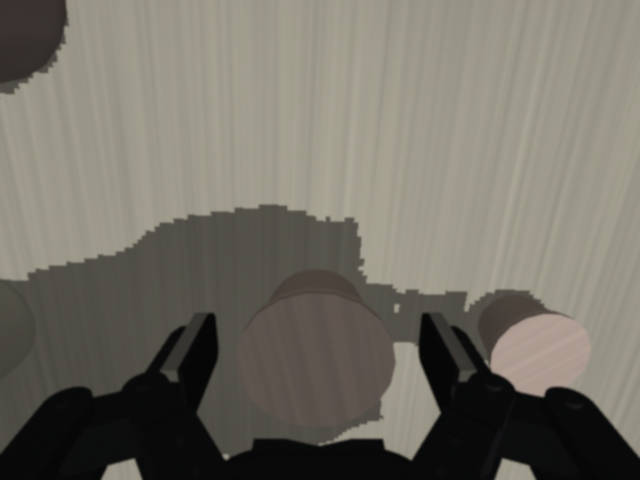

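The pot sits centred between the pads at about (318,350). Closing and lifting a little.

```bash
python3 -m handwheel '[0,0,0,0,0,0,0,0,0,0,0,0,0,0,0,0,0,0,0,0]' 0 25
python3 -m handwheel '[0,0,0.01,0,0,0,0.03,0,0,0,0.03,0]'
python3 - <<'E'
from h import *
snap('wrist','w5')
E
```

```text
clock: 8.7
position: [0.5888, 0.2957, 0.0181]
tool_rot: [0.0, 0.689, 0.724, 0.0]
force: [-1.3, 0.2, 7.1]
opening: 0.639
clock: 9.0
position: [0.5898, 0.2959, 0.0501]
tool_rot: [0.001, 0.689, 0.724, 0.002]
force: [0.1, 0.2, -1.0]
opening: 0.638
```

View pics/w5.png

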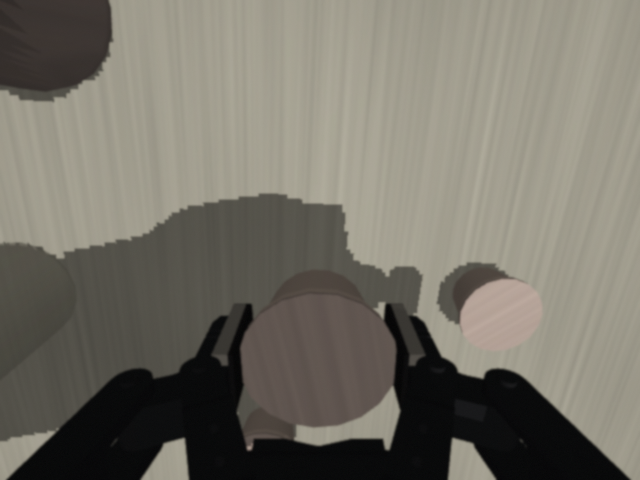

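The pot is held at the rim (opening 0.638, 54 mm), and its underside is 18 mm below the TCP. The mouth centre comes out at about (0.5255, -0.047). I'll carry the pot there, turning the jaws along y.

```bash
python3 -m handwheel '[0,0,0.04,0,0,-0.005,0.085,4,0,-0.015,0.13,12,-0.005,-0.04,0.165,20,-0.012,-0.075,0.175,28,-0.02,-0.11,0.175,36,-0.03,-0.15,0.175,44,-0.038,-0.19,0.175,52]'
python3 -m handwheel '[-0.005,-0.03,0,8,-0.012,-0.07,0,16,-0.02,-0.11,0,24,-0.026,-0.14,0,30,-0.031,-0.153,0,35,-0.031,-0.153,0,38,-0.031,-0.153,0,38]'
python3 - <<'E'
from h import *
s=bot.sense();print(s['position'],s['tool_rot'],s['q']);snap('wrist','w6');snap('scene','sc6');
E
```

```text
clock: 9.85
position: [0.5496, 0.1042, 0.2221]
tool_rot: [-0.0, 0.299, 0.954, -0.0]
force: [1.2, 0.2, -0.8]
opening: 0.639
clock: 10.55
position: [0.5192, -0.0481, 0.2221]
tool_rot: [-0.0, -0.025, 1.0, 0.0]
force: [0.4, 0.3, -1.3]
opening: 0.644
[ 0.51923552 -0.04808455  0.22210194] [-1.80169861e-04 -2.46099497e-02  9.99697111e-01  6.91956827e-05] [-0.11313362  0.3851987   0.11969405  1.89798291 -0.05930099  0.8621381
  1.65652201]
```

View pics/w6.png

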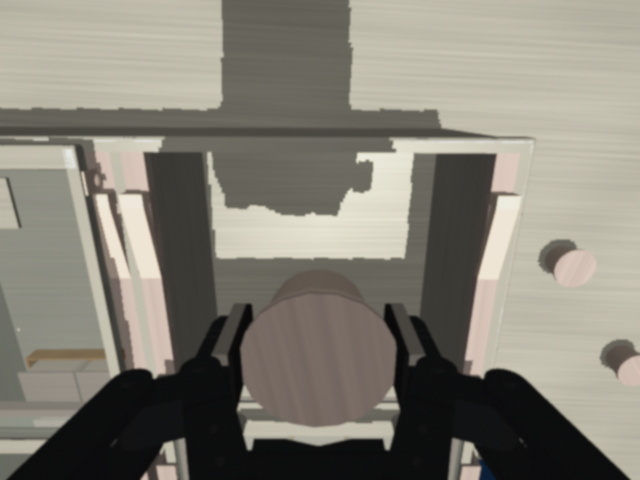

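View pics/sc6.png

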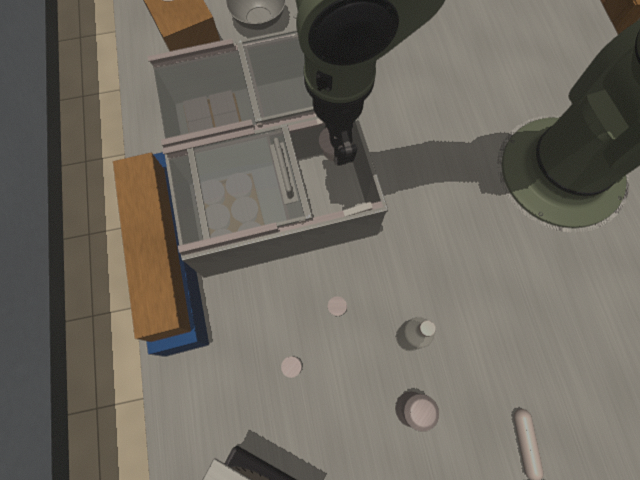

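The wrist view shows the pot over the open mouth: front rim at row 150, runner blocks at columns 140 and 500. Quick clearance check, then I'll lower it.

```bash
python3 - <<'E'
from h import *
for p in((300,153),(160,300),(470,300)): print(p,onz('w6',p,.15))
E
python3 -m handwheel '[0.002,0,-0.03,0,0.002,0,-0.06,0,0.002,0,-0.09,0,0.002,0,-0.12,0,0.002,0,-0.14,0]'
python3 -m handwheel '[0,0,-0.015,0,0,0,-0.03,0,0,0,-0.036,0,0,0,-0.041,0,0,0,-0.045,0]'
```

```text
(300, 153) [ 0.45797688 -0.06114455  0.15      ]
(160, 300) [ 0.54947617 -0.14322633  0.15      ]
(470, 300) [0.54045603 0.04472698 0.15      ]
clock: 11.15
position: [0.5209, -0.0469, 0.0803]
tool_rot: [-0.001, -0.024, 1.0, -0.0]
force: [0.4, 0.8, -0.5]
opening: 0.637
clock: 11.65
position: [0.5218, -0.0474, 0.0373]
tool_rot: [0.0, -0.025, 1.0, -0.0]
force: [0.5, 0.1, -0.1]
opening: 0.639
```

```bash
python3 -m handwheel '[0,0,-0.005,0,0,0,-0.009,0,0,0,-0.012,0,0,0,-0.012,0]'
```

```text
clock: 12.05
position: [0.5214, -0.0476, 0.025]
tool_rot: [-0.0, -0.025, 1.0, 0.0]
force: [-0.5, 0.4, -0.2]
opening: 0.636
```

```bash
python3 -m handwheel '[0,0,0,0,0,0,0,0,0,0,0,0,0,0,0,0]' 88
python3 -m handwheel '[0,0,0.02,0,0,0,0.04,0,0,0,0.07,0,0,0,0.11,0,0,0,0.15,0,0,0,0.2,0,0,0,0.25,0,0,0,0.25,0]'
python3 - <<'E'
from h import *
snap('wrist','w7')
E
```

```text
clock: 12.45
position: [0.5216, -0.0476, 0.0254]
tool_rot: [0.0, -0.025, 1.0, -0.0]
force: [-0.2, 0.6, 0.2]
opening: 0.885
clock: 13.25
position: [0.5237, -0.0478, 0.2814]
tool_rot: [0.005, -0.024, 1.0, 0.0]
force: [0.3, 0.4, -1.2]
opening: 0.88
```

View pics/w7.png

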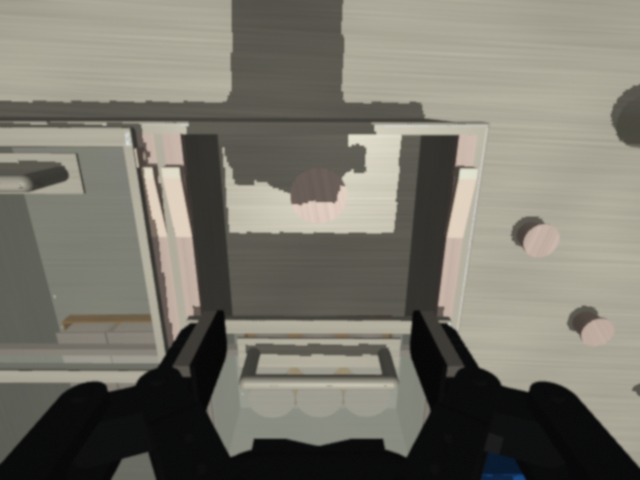

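The wrist view shows the pot standing on the well floor at (319,195), with the lid's handle at row ~382, columns 243–397. Measuring both.

```bash
python3 - <<'E'
from h import *
print(onz('w7',(319,195),.043)); a=onz('w7',(243,381),.2);b=onz('w7',(398,381),.2);print(a,b,(a+b)/2)
print(bot.sense()['position'])
E
python3 -m handwheel '[0.01,0,0.01,-8,0.025,0.001,0.01,-16,0.04,0.002,0.01,-24,0.055,0.003,0.01,-32,0.07,0.004,0.01,-40,0.085,0.005,0.01,-48,0.095,0.006,0.01,-56,0.097,0.007,0.01,-64]' 45
python3 -m handwheel '[0,0,0,-8,0,0,0,-16,0,0,0,-24,0,0,0,-26,0,0,0,-26]'
python3 - <<'E'
from h import *
s=bot.sense();print(s['position'],s['tool_rot']);snap('wrist','w8')
E
```

```text
[ 0.5231107  -0.04753448  0.043     ]
[ 0.62071421 -0.09573348  0.2       ] [0.6155815  0.01130163 0.2       ] [ 0.61814785 -0.04221593  0.2       ]
[ 0.52268289 -0.04760707  0.27832995]
clock: 14.1
position: [0.6189, -0.0404, 0.2839]
tool_rot: [-0.001, 0.511, 0.859, -0.001]
force: [-0.7, -0.7, -1.3]
opening: 0.448
clock: 14.6
position: [0.6182, -0.0404, 0.2842]
tool_rot: [-0.0, 0.69, 0.724, -0.001]
force: [0.2, 0.4, -0.2]
opening: 0.449
[ 0.61815501 -0.04042134  0.28421196] [-4.40336539e-04  6.89593224e-01  7.24196443e-01 -7.09330574e-04]
```

View pics/w8.png

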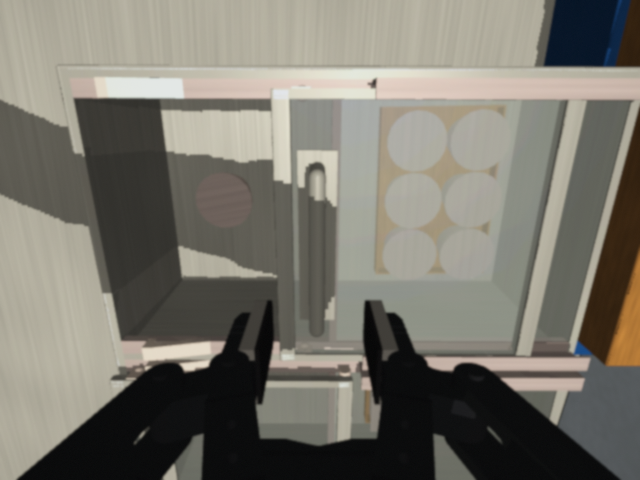

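The pot stands in the well at (224,200), and the handle at column 317 is centred between the jaws. I'll lower to TCP z 0.192 and pinch.

```bash
python3 -m handwheel '[0,0,-0.03,0,0,0,-0.055,0,0,0,-0.075,0,0,0,-0.086,0,0,0,-0.092,0,0,0,-0.092,0]'
python3 -m handwheel '[0,0,0,0,0,0,0,0,0,0,0,0,0,0,0,0,0,0,0,0]' 0 40
python3 -m handwheel '[-0.015,-0.001,0.002,0,-0.03,-0.001,0.006,0,-0.045,-0.002,0.01,0,-0.06,-0.003,0.014,0,-0.075,-0.003,0.017,0,-0.085,-0.004,0.018,0,-0.095,-0.004,0.018,0,-0.1,-0.004,0.018,0]'
```

```text
clock: 15.25
position: [0.6184, -0.0407, 0.193]
tool_rot: [-0.0, 0.689, 0.724, -0.0]
force: [0.6, 0.8, 0.6]
opening: 0.449
clock: 15.75
position: [0.6187, -0.0406, 0.1937]
tool_rot: [0.0, 0.689, 0.724, 0.0]
force: [0.4, 0.4, 3.7]
opening: 0.1
clock: 16.55
position: [0.5179, -0.0448, 0.2112]
tool_rot: [0.0, 0.69, 0.724, -0.0]
force: [2.5, -2.9, -4.5]
opening: 0.098
```

```bash
python3 -m handwheel '[-0.01,0,0,0,-0.02,-0.001,0,0,-0.028,-0.001,0,0,-0.033,-0.001,0,0,-0.034,-0.001,0,0,-0.034,-0.001,0,0]'
```

```text
clock: 17.15
position: [0.4855, -0.0459, 0.2116]
tool_rot: [0.001, 0.689, 0.724, 0.001]
force: [6.9, -5.1, -6.5]
opening: 0.095
```

```bash
python3 -m handwheel '[-0.001,0,-0.004,0,-0.002,0,-0.008,0,-0.003,0,-0.012,0,-0.004,0,-0.016,0,-0.005,0,-0.019,0,-0.005,0,-0.019,0]'
```

```text
clock: 17.75
position: [0.4799, -0.0461, 0.1927]
tool_rot: [0.001, 0.69, 0.724, 0.0]
force: [-2.0, -5.0, 12.7]
opening: 0.094
```

The TCP is back at the first pinch pose (0.480, z 0.1927). I'll release and look.

```bash
python3 -m handwheel '[0,0,0,0,0,0,0,0,0,0,0,0,0,0,0,0]' 45
python3 -m handwheel '[0,0,0.02,0,0,0,0.05,0,0,0,0.09,0,0,0,0.12,0,0,0,0.12,0,0,0,0.12,0]'
python3 - <<'E'
from h import *
snap('wrist','w9')
print(bot.sense()['position'])
E
```

```text
clock: 18.15
position: [0.4795, -0.0454, 0.1923]
tool_rot: [-0.0, 0.689, 0.724, -0.0]
force: [0.0, 0.5, -0.6]
opening: 0.451
clock: 18.75
position: [0.4796, -0.0453, 0.3125]
tool_rot: [0.0, 0.689, 0.724, 0.0]
force: [0.0, -0.2, -0.9]
opening: 0.451
[ 0.47925678 -0.04536579  0.31181652]
```

View pics/w9.png

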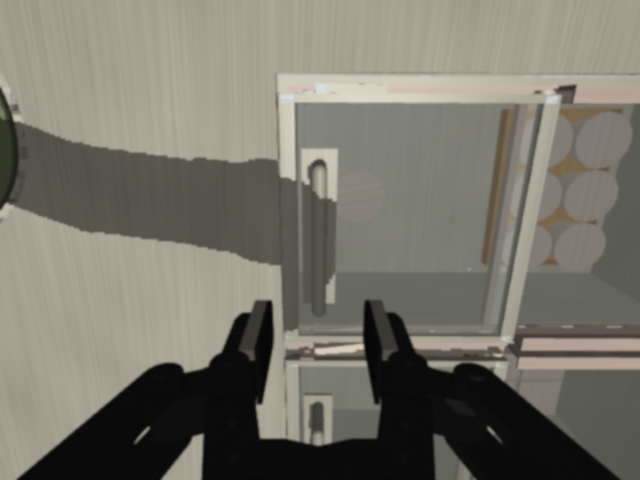

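The lid looks as it did at the start (bar at column 319, frame at 278–297), with the pot visible through it at (360,197). I'll clear the arm and compare the fixed views with the starting ones.

```bash
python3 -m handwheel '[0,0.03,0.02,0,-0.01,0.07,0.03,0,-0.02,0.11,0.03,0,-0.03,0.15,0.03,0,-0.035,0.19,0.03,0,-0.04,0.23,0.03,0,-0.04,0.27,0.03,0,-0.04,0.3,0.03,0]'
python3 -m handwheel '[0,0,0,0,0,0,0,0]'
python3 - <<'E'
from h import *
for n,b in(('scene','scene0'),('side','side0')):
    snap(n,n+'9');A=cv2.imread(f'pics/{b}.png',0);B=cv2.imread(f'pics/{n}9.png',0)
    # local shift of left & right handle patches
    box={'scene':[(335,110,45,80),(305,20,40,60)],'side':[(235,140,75,40),(135,115,70,35)]}[n]
    for x,y,w,h in box:
        r=cv2.matchTemplate(B[y-8:y+h+8,x-8:x+w+8],A[y:y+h,x:x+w],cv2.TM_CCOEFF_NORMED);_,v,_,l=cv2.minMaxLoc(r);print(n,v,np.array(l)-8)
crop('side9',110,110,240,130,3.3,'c9')
E
```

```text
clock: 19.6
position: [0.4386, 0.2568, 0.341]
tool_rot: [-0.0, 0.689, 0.725, -0.001]
force: [0.5, 0.1, -0.4]
opening: 0.449
clock: 19.8
position: [0.4392, 0.2544, 0.341]
tool_rot: [0.0, 0.689, 0.725, -0.001]
force: [-0.3, -0.8, 0.5]
opening: 0.454
scene 0.9915062189102173 [0 0]
scene 0.9971526861190796 [0 0]
side 0.9912376403808594 [0 0]
side 0.9991912245750427 [0 0]
```

View pics/c9.png

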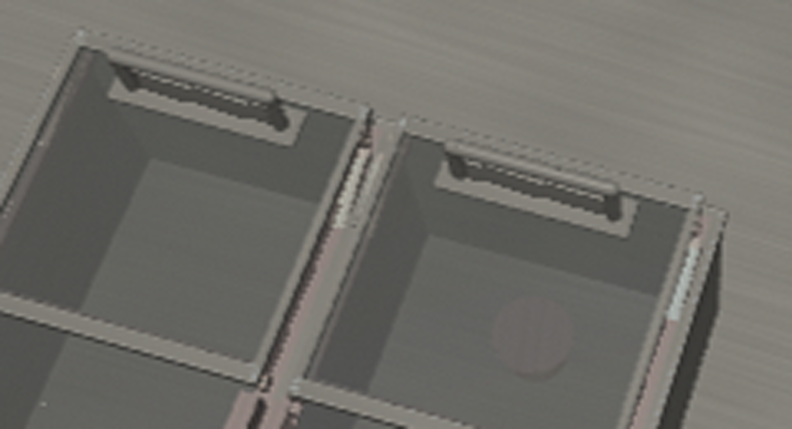

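View pics/scene9.png

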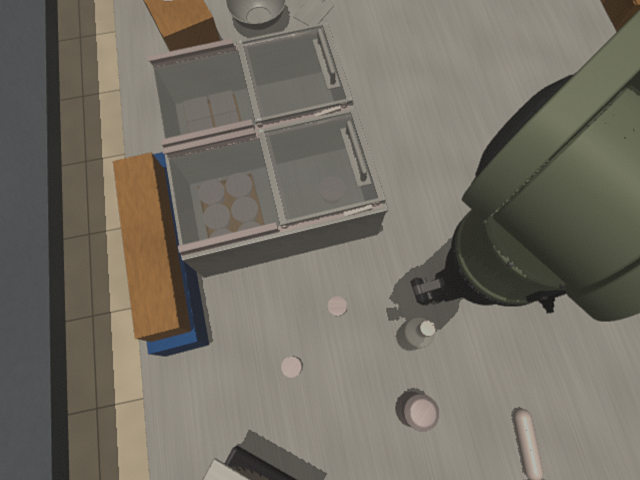

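Both lids match their shut pictures with zero pixel shift in both views. The pot stands in the left well (scene (333,188)), and the bottle and shaker haven't moved. The arm is clear, so I'm handing in.

```bash
python3 -c "
from plant import bot
print(bot.hand_in())"
```

```text
the job is handed in; nothing more can be done
None
```

The largest stray pot now stands in the left well with the round pots, and that well's lid is shut in its catch. I handed in at about 20 s of the 72 s allowed; the hand-in gives no verdict.

**What I did:**
- **Opened the lid:** I pinched the left handle, lifted it 18 mm over the catch and slid the lid back about 137 mm.
- **Moved the pot:** I gripped it across the rim and set it upright on the well floor near the centre of the mouth. It measured 56 mm across; the other two measured 37 mm.
- **Shut the lid:** I drew it forward while lifted, lowered it until the gripper was back at its first pinch position to within about 1 mm, let go and moved the arm clear.

**Last checks:**
- **Lids:** both handles matched their starting pictures with zero pixel shift in the scene and side views.
- **Pot:** it is visible standing through the shut lid.
- **Bottle and shaker:** they stand at their starting pixels.
- **Forces:** the highest I read was about 20 N, briefly, while lifting the lid.

**Disagreements:** my first triangulation of the left handle was off, because I took a post's foot for the bar's end. I corrected it before moving, and the wrist view agreed to within about 2 mm. No final check failed.

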